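# Pack the change parts into the nest tray

## Task

Pack the small-format change parts of the filling machine into the steel tray: the square clamp block, the narrower of the two bushes, the filling nozzle and the shorter of the two black guide rails, each standing upright on the floor of the pocket made for it (square pocket, large round pocket, small round pocket, slot). The wider bush and the longer black rail belong to another format: leave them where they are.

Things in the scene. Friction and masses are not known exactly. Their poses are not given: they have to be found in the camera images.
- block_center (a point): Square clamp block to be packed: plain aluminium, 44 x 44 x 40 mm tall, 0.16 to 0.26 kg, with a dark bore and four small screws on top. Point at its centre, 20 mm above its underside; x and y along its sides, z up. Loose on the table.
- bush_center (a point): Narrow bush to be packed: plain aluminium ring standing on end, outer diameter 46 mm, bore 24 mm, 40 mm tall, 0.10 to 0.17 kg. Point at its centre, 20 mm above its underside; z is its axis, up. Loose.
- nozzle_center (a point): Filling nozzle to be packed: solid steel, standing upright, diameter 30 mm up to 38 mm height, then tapering to 16 mm at the top, 50 mm tall in all, 0.12 to 0.20 kg. Point at its centre, 25 mm above its underside; z is its axis, up. Loose.
- rail_center (a point): Short guide rail to be packed: black plastic bar, 66 mm long (x) by 20 mm wide (y) by 40 mm tall (z, up), 0.06 to 0.10 kg. Point at its centre, 20 mm above its underside. Loose.
- bush_big_center (a point): Wide bush, to be left alone: the same look as the narrow bush but outer diameter 66 mm, bore 44 mm, 40 mm tall. Point at its centre, 20 mm above its underside. Loose.
- rail_long_center (a point): Long guide rail, to be left alone: the same look as the short rail but 104 mm long (x) by 20 mm wide (y) by 40 mm tall. Point at its centre, 20 mm above its underside. Loose.
- nest_square_floor (a point): One of four white plastic nests, each 90 x 90 mm and 14 mm tall, that fill a low steel tray (194 x 194 mm, 4 mm walls, rim 22 mm above the table) in a 2 x 2 arrangement; fixed. Which nest sits in which quarter of the tray changes. This one has the square pocket, 60 x 60 mm, for the clamp block; x and y along its sides. The pocket is 10 mm deep, with a dark floor. This point is the centre of the pocket's floor, z up; about 8 mm above the table.
- nest_wide_floor (a point): One of four white plastic nests, each 90 x 90 mm and 14 mm tall, that fill a low steel tray (194 x 194 mm, 4 mm walls, rim 22 mm above the table) in a 2 x 2 arrangement; fixed. Which nest sits in which quarter of the tray changes. This one has the large round pocket, 62 mm in diameter, for the narrow bush. The pocket is 10 mm deep, with a dark floor. This point is the centre of the pocket's floor, z up; about 8 mm above the table.
- nest_small_floor (a point): One of four white plastic nests, each 90 x 90 mm and 14 mm tall, that fill a low steel tray (194 x 194 mm, 4 mm walls, rim 22 mm above the table) in a 2 x 2 arrangement; fixed. Which nest sits in which quarter of the tray changes. This one has the small round pocket, 46 mm in diameter, for the nozzle. The pocket is 10 mm deep, with a dark floor. This point is the centre of the pocket's floor, z up; about 8 mm above the table.
- nest_slot_floor (a point): One of four white plastic nests, each 90 x 90 mm and 14 mm tall, that fill a low steel tray (194 x 194 mm, 4 mm walls, rim 22 mm above the table) in a 2 x 2 arrangement; fixed. Which nest sits in which quarter of the tray changes. This one has the slot, 82 mm long (x) by 36 mm wide (y), for the short rail. The pocket is 10 mm deep, with a dark floor. This point is the centre of the pocket's floor, z up; about 8 mm above the table.
Not all that is in view belongs to the job. What is shaped like the part that bears block_center but brown or purple is not meant.

How it is judged:
At the end, for the whole second after the job is handed in: The block, the narrow bush, the nozzle and the short rail each stand upright (within 7 degrees) and at rest on the floor of their own pockets, centre within 13 mm of the pocket's centre and height within 4 mm of standing on its floor; the wide bush and the long rail have not moved by 20 mm or more (horizontal distance between block_center and nest_square_floor below 0.013 m and z of block_center in the frame of nest_square_floor between 0.016 and 0.024 m and angle between each of block_center, bush_center, nozzle_center, rail_center's own z axis and vertical below 0.12 rad and linear speed of each of block, bush, nozzle, rail below 0.02 m/s and horizontal distance between bush_center and nest_wide_floor below 0.013 m and z of bush_center in the frame of nest_wide_floor between 0.016 and 0.024 m and horizontal distance between nozzle_center and nest_small_floor below 0.013 m and z of nozzle_center in the frame of nest_small_floor between 0.021 and 0.029 m and horizontal distance between rail_center and nest_slot_floor below 0.013 m and z of rail_center in the frame of nest_slot_floor between 0.016 and 0.024 m and distance of each of bush_big_center, rail_long_center from where it was at the start of the episode below 0.02 m); the robot touches nothing.
It fails at once if the wide bush is shifted by more than 20 mm (distance of bush_big_center from where it was at the start of the episode above 0.02 m).
It fails at once if the long rail is shifted by more than 20 mm (distance of rail_long_center from where it was at the start of the episode above 0.02 m).
It also fails if it takes over 93 s, if anything falls off the work surface, if the arm or the gripper's body presses on something with over 40 N, if the wrist force passes 120 N, or if a joint passes its speed limit or range.

## Robot

A 6-joint arm with a two-finger parallel gripper is mounted at the origin on the work surface. World frame = base frame: x ahead of the robot, y to its left, z up, the work surface at z = 0. Lengths are in m, angles in rad, forces in N, time in s.
With the tool pointing down it reaches from about 0.375 to 0.9 m from the base axis. Payload 3.1 kg.
Tool frame: the origin (TCP) lies where the fingers leave the gripper's body, on its centre line; the fingertips stand 73 mm ahead of it and the grasp point (between the pads) lies 54 mm ahead of it; z points along the fingers, y is the line along which they close (so a half turn about z gives the same grasp; the last joint's range is limited). The gripper opens to 85 mm and grips with 20 to 120 N. Pads are 22 mm wide; open, the fingers measure 114 mm over their backs; the gripper's body (76 mm by 85 mm) begins 54 mm behind the grasp point. The pads swing forward as they close: fully open they stand 13 mm farther back than shut.
Start: joints at [1.026, 0.527, 1.433, -0, 1.181, -0.178], TCP at [0.224, 0.584, 0.304] pointing down, gripper open.
Joint ranges: [-3.08, 3.08], [-0.75, 2.2], [0.22, 2.44], [-1.43, 4.57], [0, 2.65], [-2.85, 2.85]. Speed limits (rad/s): [2.79, 2.79, 3.14, 3.14, 3.14, 3.14].

## Interface

Orientations are given as a unit quaternion [x, y, z, w].
In Python, from station import manip gives the robot as it stands.
- The arm moves only by the shell command python3 -m crank 'ROWS' [FORCE]. ROWS is JSON, a list of rows, each an object with "dp": the shift along the tool's x, y, z normalised to -1 to 1, where 1 is 50 cm, a list of three; "delta_rot": the turn, a rotation vector about the tool's x, y, z normalised to -1 to 1, where 1 is 2 pi rad, a list of three; "fingers": the opening, from -1 (shut) to 1 (fully open). A call has 1 to 12 rows; each row shifts and turns the commanded pose from where the row before left it, along the tool's axes as they then stand; what a row does not reach is not made up. A row lasts 1/12 s, in which the tool goes at most 41.7 mm and 7.16 degrees, less where a joint would pass 70% of its speed; a pose out of reach is approached as far as the arm can. A call with a number of a shift or a turn outside -1 to 1 is refused whole. A call with a gripper value outside its range is refused whole. The fingers move at their own pace and stop on an object; FORCE is the grip in N (left out, the last holds). Time passes only in rows, so rows that do not move let the fingers close. It gives the time, the measured TCP pose, the force, the opening and the grip force at its end, in the units of the state.
- manip.sense(): the state, without advancing time (a new reading comes with each control period).
- manip.snapshot(name): name is "scene" or "top"; returns (picture, depth): 420x560x3 uint8, red, green, blue; 420x560 float32, m along the optical axis (not along the pixel's ray), 0 where there is no reading.
- manip.camera_model(name): a dict with "fx", "fy", "cx", "cy" (pixels), "origin" and "attitude" of the camera in the world. Camera axes: x right, y up, looking along -z (the intrinsics and any distortion apply to the point x, -y, -z); pixel columns grow to the right and rows downward; lengths in m; the calibration is good to about 2 mm. A picture is of the moment at which its call begins. camera_model takes no time and is no camera call.
- manip.sign_off(): hands the job in; it is judged then, once.
The state is a dict: "t": time; "q": joint angles; "qd": joint speeds; "tau": joint torques, N m; "tcp_pos": TCP position; "tool_rot": TCP orientation; "force": force on the tool from outside, world axes, zero at the start; "ft_torque": the same for the moment, N m; "finger_gap": opening from 0.0 (shut) to 1.0 (fully open); "gripper_force": force on a finger pad.
Only numpy, scipy, OpenCV 4.12 (cv2) and the standard library are available. Lean on these libraries where they do the work, as an engineer would, in place of code of your own. Each camera call takes 0.05 s, during which the arm holds its last target. There are 200 camera calls.

## Working session

There is one attempt and no reset: what is moved stays moved. The work goes in short steps, Python scripts to look and compute and a shell command to move; the robot and the scene stay as the last step left them, time stands still between calls to the robot, and variables do not carry over. Pictures are saved under pics/ and viewed, at most 14 in all, crops included, and the job is handed in when it is done.

```bash
ls; mkdir -p pics; python3 - <<'E'
from station import manip
import cv2,numpy as np
for n in("scene","top"):
    p,d=manip.snapshot(n); cv2.imwrite(f"pics/{n}0.png",p[:,:,::-1]); np.save(f"{n}_d0.npy",d); print(n,manip.camera_model(n))
print(manip.sense())
E
```

```text
pics
scene {'fx': 445.8588341728872, 'fy': 445.8588341728872, 'cx': 279.4659407274944, 'cy': 206.35300506492055, 'origin': array([ 1.16523583, -0.494406  ,  0.64334389]), 'attitude': array([0.39752217, 0.19732366, 0.41377612, 0.79487661])}
top {'fx': 428.4623514200236, 'fy': 428.4623514200236, 'cx': 284.0727574989314, 'cy': 213.02368570755866, 'origin': array([0.48285589, 0.00222093, 0.93989602]), 'attitude': array([-0.01575155,  0.03660498,  0.71125114, -0.70180751])}
{'t': 0.1, 'q': array([ 1.02647332e+00,  5.28386174e-01,  1.43379087e+00,  3.81087021e-06,
        1.18140665e+00, -1.78493587e-01]), 'qd': array([-7.06972276e-05, -1.98497459e-03, -3.63735331e-03, -2.56292812e-04,
       -6.04724302e-04,  2.00409052e-03]), 'tau': array([ 5.16268374e-04, -4.43307817e+01, -1.78586698e+01, -2.23919965e-04,
        3.82731188e-03,  1.34180784e-06]), 'tcp_pos': array([0.22327616, 0.58320948, 0.30301805]), 'tool_rot': array([ 1.81897051e-01,  9.83317076e-01, -9.30588822e-04, -3.53657070e-04]), 'force': array([-0.59020936,  0.17920729, -0.47980028]), 'ft_torque': array([ 0.04551094,  0.01505839, -0.03042463]), 'gripper_force': 0.0, 'finger_gap': 0.99863575211824}
```

View pics/top0.png

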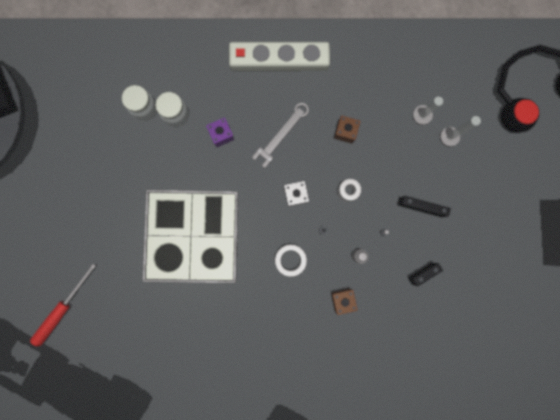

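View pics/scene0.png

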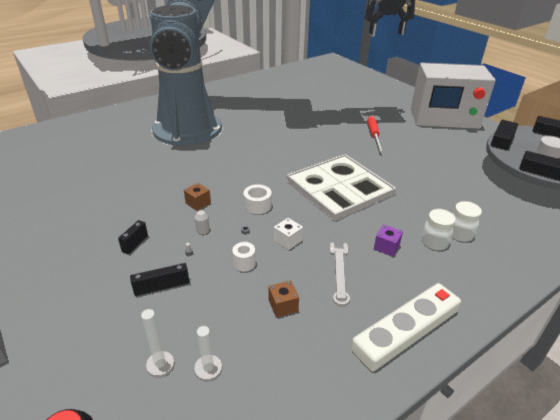

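Top view: block at (297,193), narrow bush (350,189), nozzle (362,256), short rail (426,273), wide bush (291,260), long rail (424,206). The brown and purple cubes at (348,128), (345,301) and (220,131) are decoys. In the tray, the square pocket is at (170,214), slot (213,215), large round (168,257) and small round (212,258). I'll confirm these in enlarged crops with measurements.

```bash
cat > h.py <<'E'
import numpy as np,cv2
from station import manip
from scipy.spatial.transform import Rotation as R
def toworld(px,z,cam="top"):
    c=manip.camera_model(cam); px=np.atleast_2d(px).astype(float)
    d=np.c_[(px[:,0]-c["cx"])/c["fx"],-(px[:,1]-c["cy"])/c["fy"],-np.ones(len(px))]
    d=R.from_quat(c["attitude"]).apply(d); o=c["origin"]
    return o+d*((z-o[2])/d[:,2])[:,None]
E
python3 - <<'E'
from h import *
im=cv2.imread("pics/top0.png")
a=cv2.resize(im[160:320,270:460],None,fx=4,fy=3.75*4/3.75,interpolation=cv2.INTER_CUBIC)[:600]
b=cv2.resize(im[185:290,138:243],None,fx=5.6,fy=5.6,interpolation=cv2.INTER_CUBIC)
a=cv2.convertScaleAbs(a,alpha=1.3,beta=30)
cv2.imwrite("pics/a.png",a);cv2.imwrite("pics/b.png",b)
d=np.load("top_d0.npy");c=manip.camera_model("top")
def P(u,v):
    z=d[v,u];return c["origin"]+R.from_quat(c["attitude"]).apply([(u-c["cx"])/c["fx"]*z,-(v-c["cy"])/c["fy"]*z,-z])
for n,p in dict(block=(303,199),nozzle=(362,256),rail=(426,274),long=(424,206),table=(260,300),tray=(192,240),dot=(385,232)).items(): print(n,P(*p).round(3))
E
```

```text
block [ 0.579 -0.065  0.041]
nozzle [ 0.457 -0.185  0.051]
rail [ 0.417 -0.322  0.041]
long [ 0.561 -0.323  0.04 ]
table [0.365 0.029 0.002]
tray [0.496 0.171 0.022]
dot [ 0.507 -0.241  0.027]
```

View pics/a.png

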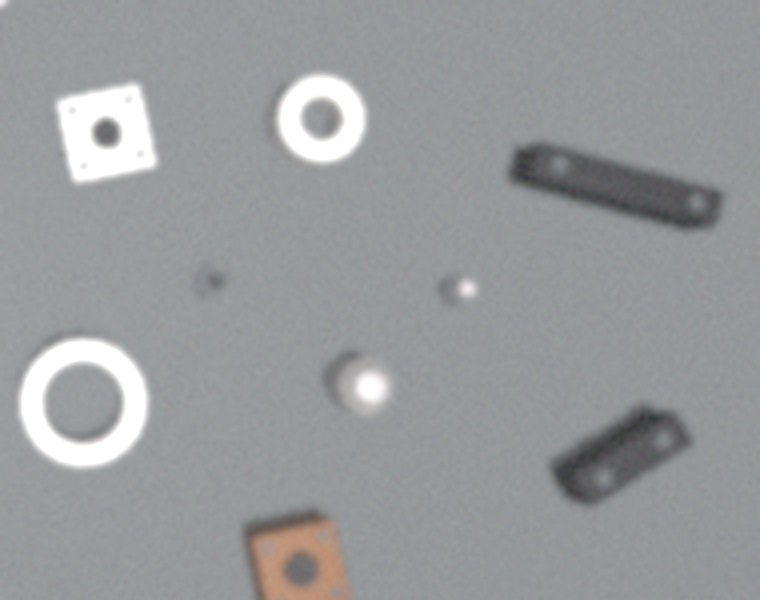

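View pics/b.png

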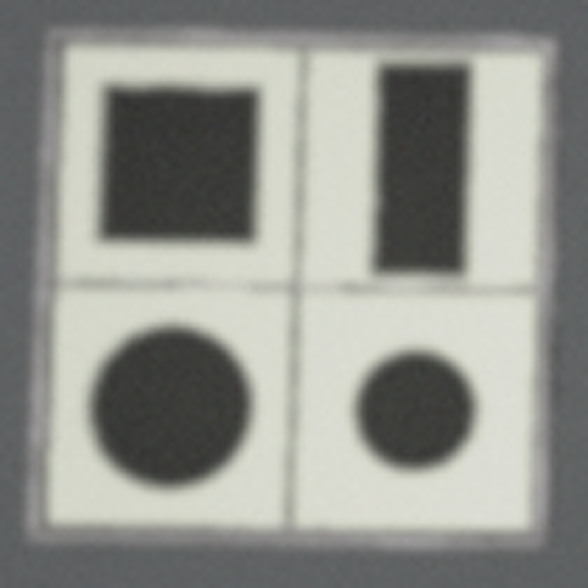

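Crop a: block corners are about (57,101), (137,84), (157,164) and (76,183). The narrow bush is at (321,118) and is about 90 px wide, against 130 px for the wide one at (84,402). The nozzle tip is at (370,386). The short rail's screws are at (663,440) and (605,476). The long rail's are at (560,164) and (697,202), so it is clearly the longer one. Crop b shows the pockets: square and slot in the top row, large and small round in the bottom row.

```bash
cat > m.py <<'E'
from h import *
A=lambda p,z:toworld((np.array(p)+.5)/4-.5+[270,160],z)
B=lambda p,z:toworld((np.array(p)+.5)/5.6-.5+[138,185],z)
def rep(n,w,i=None):
    e=""
    if i: v=w[i[1]]-w[i[0]]; e="dir %.1f len %.1f"%(np.degrees(np.arctan2(v[1],v[0])),1e3*np.hypot(*v[:2]))
    print(n,w.mean(0).round(4),e)
rep("block",A([(57,101),(137,84),(157,164),(76,183)],.04),(0,1))
rep("bush",A([(321,118)],.04)); rep("nozzle",A([(370,386)],.05))
rep("rail",A([(663,440),(605,476)],.04),(0,1))
rep("long",A([(560,164),(697,202)],.04),(0,1)); rep("wide",A([(84,402)],.04))
rep("Nsq",B([(105,88),(257,90),(253,241),(101,240)],.018),(0,1))
w=B([(383,66),(470,67),(464,272),(374,270)],.018); rep("Nslot",w,(0,3))
rep("Nwide",B([(170,407)],.018));rep("Nsmall",B([(415,409)],.018))
rep("tray",B([(52,32),(554,40),(540,545),(31,541)],.022),(0,1))
s=manip.sense();r=R.from_quat(s["tool_rot"]).as_matrix();print(s["tcp_pos"],r.round(3))
E
python3 m.py
```

```text
block [ 0.5919 -0.0514  0.04  ] dir -78.5 len 43.5
bush [ 0.5987 -0.1655  0.04  ] 
nozzle [ 0.4569 -0.1856  0.05  ] 
rail [ 0.4168 -0.3264  0.04  ] dir 120.1 len 36.5
long [ 0.5621 -0.3291  0.04  ] dir -106.2 len 75.9
wide [ 0.4506 -0.0371  0.04  ] 
Nsq [0.5521 0.2198 0.018 ] dir -91.4 len 57.9
Nslot [0.5494 0.1271 0.018 ] dir 177.4 len 78.4
Nwide [0.4598 0.2228 0.018 ] 
Nsmall [0.4577 0.1302 0.018 ] 
tray [0.5044 0.1749 0.022 ] dir -91.5 len 191.1
[0.22327616 0.58320948 0.30301805] [[-0.934  0.358 -0.001]
 [ 0.358  0.934 -0.002]
 [ 0.    -0.002 -1.   ]]
```

```bash
cat > go.py <<'E'
import sys
from h import *
# go.py x y z [ydir_deg]: tool-axis totals from the measured pose; turn first, then shift
t=np.array([float(v) for v in sys.argv[1:4]]); s=manip.sense(); r=R.from_quat(s["tool_rot"])
if len(sys.argv)>4:
    a=np.radians(float(sys.argv[4])); y=np.array([np.cos(a),np.sin(a),0]); z=np.array([0,0,-1.])
    g=R.from_matrix(np.c_[np.cross(y,z),y,z]); v=(r.inv()*g).as_rotvec(); r=g
    print("rot",(v/2/np.pi).round(4),"rows>=%.1f"%(np.degrees(np.linalg.norm(v))/7.1))
d=r.inv().apply(t-s["tcp_pos"]); print("dp",(d/.5).round(4),"rows>=%.1f"%(np.linalg.norm(d)/.0415))
print("t %.2f"%s["t"],s["tcp_pos"].round(4),"gap %.3f grip %.1f"%(s["finger_gap"],s["gripper_force"]),"F",s["force"].round(1))
E
python3 go.py .592 -.051 .2 101.5
```

```text
rot [-0.0003 -0.0001 -0.0902] rows>=4.6
dp [-0.4698 -1.39    0.206 ] rows>=17.9
t 0.10 [0.2233 0.5832 0.303 ] gap 0.999 grip 0.0 F [-0.6  0.2 -0.5]
```

```bash
python3 -m crank '[{"dp":[0,0,0],"delta_rot":[0,0,-0.018],"fingers":1},{"dp":[0,0,0],"delta_rot":[0,0,-0.018],"fingers":1},{"dp":[0,0,0],"delta_rot":[0,0,-0.018],"fingers":1},{"dp":[0,0,0],"delta_rot":[0,0,-0.018],"fingers":1},{"dp":[0,0,0],"delta_rot":[0,0,-0.018],"fingers":1},{"dp":[-0.0235,-0.0695,0.0103],"delta_rot":[0,0,0],"fingers":1},{"dp":[-0.0235,-0.0695,0.0103],"delta_rot":[0,0,0],"fingers":1},{"dp":[-0.0235,-0.0695,0.0103],"delta_rot":[0,0,0],"fingers":1},{"dp":[-0.0235,-0.0695,0.0103],"delta_rot":[0,0,0],"fingers":1},{"dp":[-0.0235,-0.0695,0.0103],"delta_rot":[0,0,0],"fingers":1},{"dp":[-0.0235,-0.0695,0.0103],"delta_rot":[0,0,0],"fingers":1},{"dp":[-0.0235,-0.0695,0.0103],"delta_rot":[0,0,0],"fingers":1}]' 40
python3 go.py .592 -.051 .2 101.5
```

```text
t: 1.1
tcp_pos: [0.3527, 0.3599, 0.2674]
tool_rot: [-0.1, 0.995, -0.0, -0.0]
force: [0.5, 0.6, -0.0]
finger_gap: 1.0
gripper_force: 0.0
rot [-0.     -0.0001 -0.0001] rows>=0.0
dp [-0.3052 -0.9007  0.1349] rows>=11.6
t 1.10 [0.3527 0.3599 0.2674] gap 1.000 grip 0.0 F [ 0.5  0.6 -0. ]
```

```bash
python3 -m crank '[{"dp":[-0.0254,-0.075,0.0112],"delta_rot":[0,0,0],"fingers":1},{"dp":[-0.0254,-0.075,0.0112],"delta_rot":[0,0,0],"fingers":1},{"dp":[-0.0254,-0.075,0.0112],"delta_rot":[0,0,0],"fingers":1},{"dp":[-0.0254,-0.075,0.0112],"delta_rot":[0,0,0],"fingers":1},{"dp":[-0.0254,-0.075,0.0112],"delta_rot":[0,0,0],"fingers":1},{"dp":[-0.0254,-0.075,0.0112],"delta_rot":[0,0,0],"fingers":1},{"dp":[-0.0254,-0.075,0.0112],"delta_rot":[0,0,0],"fingers":1},{"dp":[-0.0254,-0.075,0.0112],"delta_rot":[0,0,0],"fingers":1},{"dp":[-0.0254,-0.075,0.0112],"delta_rot":[0,0,0],"fingers":1},{"dp":[-0.0254,-0.075,0.0112],"delta_rot":[0,0,0],"fingers":1},{"dp":[-0.0254,-0.075,0.0112],"delta_rot":[0,0,0],"fingers":1},{"dp":[-0.0254,-0.075,0.0112],"delta_rot":[0,0,0],"fingers":1}]'
python3 - <<'E'
from h import *
p,d=manip.snapshot("scene");cv2.imwrite("pics/s1.png",cv2.resize(p[60:320,150:470,::-1],None,fx=2.3,fy=2.3))
E
python3 go.py .592 -.051 .088 101.5
```

```text
t: 2.1
tcp_pos: [0.5914, -0.0512, 0.2]
tool_rot: [-0.099, 0.995, 0.0, -0.0]
force: [0.2, 0.1, 0.1]
finger_gap: 1.0
gripper_force: 0.0
rot [-0.0011  0.0009 -0.0008] rows>=0.1
dp [0.0061 0.016  0.2232] rows>=2.7
t 2.15 [ 0.5966 -0.0582  0.1996] gap 1.000 grip 0.0 F [ 4.  -3.8 -0.6]
```

View pics/s1.png

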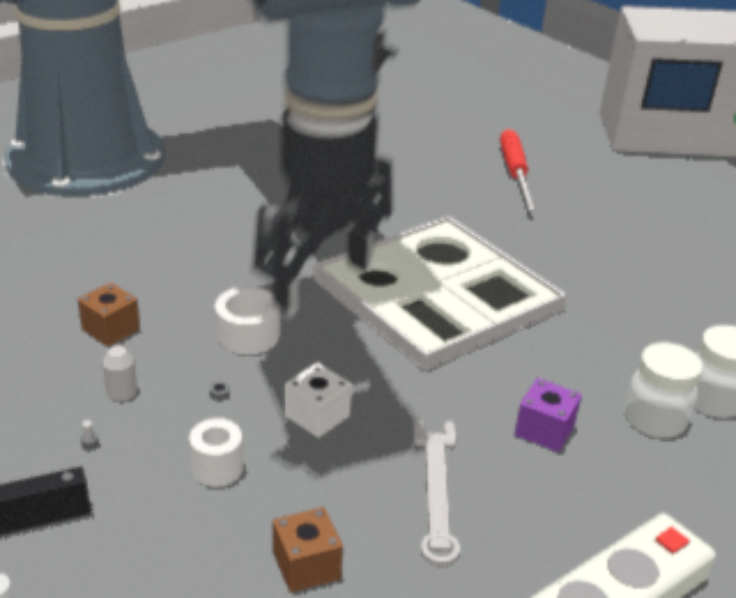

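The arm is above the block, which shows in this crop at (318,400), and nothing stands beside it. I'll descend with settle rows, then check the position before closing.

```bash
python3 -m crank '[{"dp":[0,0,0.04],"delta_rot":[0,0,0],"fingers":1},{"dp":[0,0,0.04],"delta_rot":[0,0,0],"fingers":1},{"dp":[0,0,0.04],"delta_rot":[0,0,0],"fingers":1},{"dp":[0,0,0.04],"delta_rot":[0,0,0],"fingers":1},{"dp":[0,0,0.03],"delta_rot":[0,0,0],"fingers":1},{"dp":[0,0,0.02],"delta_rot":[0,0,0],"fingers":1},{"dp":[0,0,0.014],"delta_rot":[0,0,0],"fingers":1},{"dp":[0,0,0],"delta_rot":[0,0,0],"fingers":1},{"dp":[0,0,0],"delta_rot":[0,0,0],"fingers":1}]'
python3 go.py .592 -.051 .088 101.5
```

```text
t: 2.9
tcp_pos: [0.5911, -0.0492, 0.0888]
tool_rot: [-0.1, 0.995, -0.0, 0.0]
force: [0.1, 1.0, -0.2]
finger_gap: 1.002
gripper_force: 0.0
rot [-0.      0.     -0.0001] rows>=0.0
dp [-0.001  -0.0039  0.0015] rows>=0.1
t 2.90 [ 0.5911 -0.0492  0.0888] gap 1.002 grip 0.0 F [ 0.1  1.  -0.2]
```

```bash
python3 -m crank '[{"dp":[-0.001,-0.004,0],"delta_rot":[0,0,0],"fingers":0.5},{"dp":[0,0,0],"delta_rot":[0,0,0],"fingers":-1},{"dp":[0,0,0],"delta_rot":[0,0,0],"fingers":-1},{"dp":[0,0,0],"delta_rot":[0,0,0],"fingers":-1},{"dp":[0,0,0],"delta_rot":[0,0,0],"fingers":-1},{"dp":[0,0,0],"delta_rot":[0,0,0],"fingers":-1},{"dp":[0,0,0],"delta_rot":[0,0,0],"fingers":-1},{"dp":[0,0,0],"delta_rot":[0,0,0],"fingers":-1}]' 40
python3 - <<'E'
from h import *
p,d=manip.snapshot("scene");cv2.imwrite("pics/s2.png",cv2.resize(p[130:290,190:390,::-1],None,fx=3.7,fy=3.7))
E
python3 go.py .592 -.051 .18
```

```text
t: 3.57
tcp_pos: [0.5925, -0.0513, 0.0896]
tool_rot: [-0.1, 0.995, -0.0, 0.001]
force: [-0.9, -0.2, 6.7]
finger_gap: 0.507
gripper_force: 42.7
dp [ 0.0005  0.0007 -0.1807] rows>=2.2
t 3.62 [ 0.5925 -0.0513  0.0897] gap 0.505 grip 42.7 F [ 0.5 -0.7  5.5]
```

View pics/s2.png

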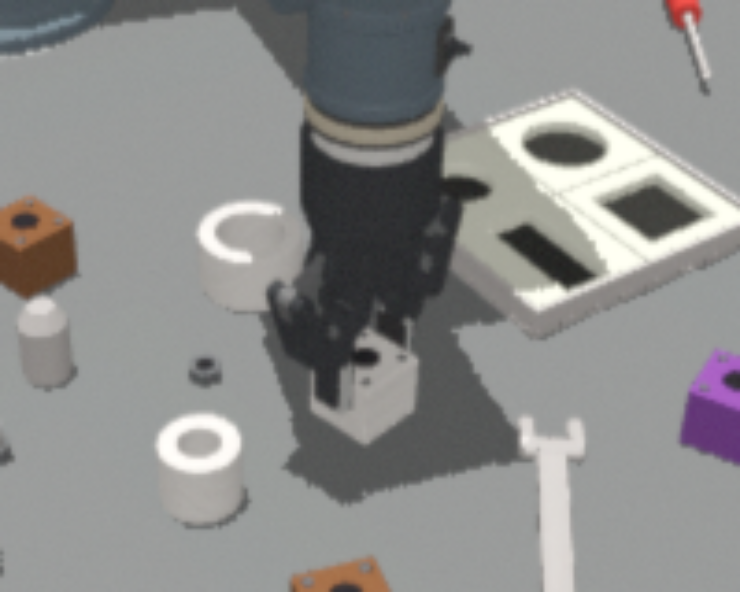

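The block is gripped: the gap of 0.505 is about 43 mm, and the fingertips at (330,400) are around half its height. Lift, then carry it to the square pocket.

```bash
python3 -m crank '[{"dp":[0,0,-0.04],"delta_rot":[0,0,0],"fingers":-1},{"dp":[0,0,-0.07],"delta_rot":[0,0,0],"fingers":-1},{"dp":[0,0,-0.07],"delta_rot":[0,0,0],"fingers":-1},{"dp":[0,0,0],"delta_rot":[0,0,0.018],"fingers":-1},{"dp":[0,0,0],"delta_rot":[0,0,0.018],"fingers":-1},{"dp":[0,0,0],"delta_rot":[0,0,0],"fingers":-1}]'
python3 go.py .552 .220 .18 88.5
```

```text
t: 4.12
tcp_pos: [0.5916, -0.051, 0.179]
tool_rot: [0.014, 1.0, -0.0, 0.0]
force: [-0.2, -0.6, -3.0]
finger_gap: 0.504
gripper_force: 41.8
rot [-0.      0.     -0.0003] rows>=0.0
dp [ 0.0933  0.5398 -0.0019] rows>=6.6
t 4.12 [ 0.5916 -0.051   0.179 ] gap 0.504 grip 41.8 F [-0.2 -0.6 -3. ]
```

```bash
python3 -m crank '[{"dp":[0.0065,0.04,0],"delta_rot":[0,0,0],"fingers":-1},{"dp":[0.0124,0.0714,0],"delta_rot":[0,0,0],"fingers":-1},{"dp":[0.0124,0.0714,0],"delta_rot":[0,0,0],"fingers":-1},{"dp":[0.0124,0.0714,0],"delta_rot":[0,0,0],"fingers":-1},{"dp":[0.0124,0.0714,0],"delta_rot":[0,0,0],"fingers":-1},{"dp":[0.0124,0.0714,0],"delta_rot":[0,0,0],"fingers":-1},{"dp":[0.0124,0.0714,0],"delta_rot":[0,0,0],"fingers":-1},{"dp":[0.0124,0.0714,0],"delta_rot":[0,0,0],"fingers":-1},{"dp":[0,0,0],"delta_rot":[0,0,0],"fingers":-1},{"dp":[0,0,0],"delta_rot":[0,0,0],"fingers":-1},{"dp":[0,0,0],"delta_rot":[0,0,0],"fingers":-1}]'
python3 go.py .552 .220 .098 88.5
```

```text
t: 5.03
tcp_pos: [0.5518, 0.2199, 0.1778]
tool_rot: [0.012, 1.0, -0.0, -0.001]
force: [-0.3, -0.8, -2.4]
finger_gap: 0.504
gripper_force: 41.9
rot [-0.0001 -0.0003  0.0004] rows>=0.0
dp [-0.0005  0.0003  0.1595] rows>=1.9
t 5.03 [0.5518 0.2199 0.1778] gap 0.504 grip 41.9 F [-0.3 -0.8 -2.4]
```

```bash
python3 -m crank '[{"dp":[0,0,0.05],"delta_rot":[0,0,0],"fingers":-1},{"dp":[0,0,0.05],"delta_rot":[0,0,0],"fingers":-1},{"dp":[0,0,0.03],"delta_rot":[0,0,0],"fingers":-1},{"dp":[0,0,0.015],"delta_rot":[0,0,0],"fingers":-1},{"dp":[0,0,0.01],"delta_rot":[0,0,0],"fingers":-1},{"dp":[0,0,0.003],"delta_rot":[0,0,0],"fingers":-1},{"dp":[0,0,0],"delta_rot":[0,0,0],"fingers":-1},{"dp":[0,0,0],"delta_rot":[0,0,0],"fingers":-1}]'
python3 go.py .552 .220 .098 88.5
```

```text
t: 5.7
tcp_pos: [0.5532, 0.2197, 0.1005]
tool_rot: [0.013, 1.0, 0.0, 0.001]
force: [0.4, -0.3, -1.5]
finger_gap: 0.505
gripper_force: 41.9
rot [ 0.0001  0.0003 -0.0001] rows>=0.0
dp [0.0024 0.0006 0.005 ] rows>=0.1
t 5.70 [0.5532 0.2197 0.1005] gap 0.505 grip 41.9 F [ 0.4 -0.3 -1.5]
```

```bash
python3 -m crank '[{"dp":[0,0,0.003],"delta_rot":[0,0,0],"fingers":-1},{"dp":[0,0,0.002],"delta_rot":[0,0,0],"fingers":-1},{"dp":[0,0,0],"delta_rot":[0,0,0],"fingers":-1}]';python3 -m crank '[{"dp":[0,0,0],"delta_rot":[0,0,0],"fingers":0},{"dp":[0,0,0],"delta_rot":[0,0,0],"fingers":0.3},{"dp":[0,0,0],"delta_rot":[0,0,0],"fingers":0.5},{"dp":[0,0,0],"delta_rot":[0,0,0],"fingers":0.5},{"dp":[0,0,-0.04],"delta_rot":[0,0,0],"fingers":0.5},{"dp":[0,0,-0.07],"delta_rot":[0,0,0],"fingers":0.5},{"dp":[0,0,-0.07],"delta_rot":[0,0,0],"fingers":0.5},{"dp":[0,0,0],"delta_rot":[0,0,0],"fingers":0.5}]'
python3 go.py .5987 -.1655 .2
```

```text
t: 5.95
tcp_pos: [0.5527, 0.22, 0.0977]
tool_rot: [0.013, 1.0, 0.0, 0.001]
force: [0.8, -0.2, -1.5]
finger_gap: 0.504
gripper_force: 42.0
t: 6.62
tcp_pos: [0.556, 0.2208, 0.1936]
tool_rot: [0.013, 1.0, 0.001, 0.006]
force: [0.7, 0.2, 0.3]
finger_gap: 0.75
gripper_force: 0.0
dp [-0.1058 -0.7701 -0.0137] rows>=9.4
t 6.62 [0.556  0.2208 0.1936] gap 0.750 grip 0.0 F [0.7 0.2 0.3]
```

```bash
python3 -m crank '[{"dp":[-0.011,-0.076,0],"delta_rot":[0,0,0],"fingers":0.6},{"dp":[-0.011,-0.077,0],"delta_rot":[0,0,0],"fingers":0.6},{"dp":[-0.011,-0.077,0],"delta_rot":[0,0,0],"fingers":0.6},{"dp":[-0.011,-0.077,0],"delta_rot":[0,0,0],"fingers":0.6},{"dp":[-0.011,-0.077,0],"delta_rot":[0,0,0],"fingers":0.6},{"dp":[-0.011,-0.077,0],"delta_rot":[0,0,0],"fingers":0.6},{"dp":[-0.011,-0.077,0],"delta_rot":[0,0,0],"fingers":0.6},{"dp":[-0.011,-0.077,0],"delta_rot":[0,0,0],"fingers":0.6},{"dp":[-0.011,-0.077,0],"delta_rot":[0,0,0],"fingers":0.6},{"dp":[-0.011,-0.077,0],"delta_rot":[0,0,0],"fingers":0.6},{"dp":[0,0,0],"delta_rot":[0,0,0],"fingers":0.6},{"dp":[0,0,0],"delta_rot":[0,0,0],"fingers":0.6}]'
python3 - <<'E'
from h import *
p,d=manip.snapshot("top");cv2.imwrite("pics/t1.png",cv2.resize(p[170:320,130:330,::-1],None,fx=3.7,fy=3.7))
E
python3 go.py .5987 -.1655 .089 88.5
```

```text
t: 7.62
tcp_pos: [0.5973, -0.1686, 0.187]
tool_rot: [0.015, 1.0, -0.0, 0.0]
force: [0.3, -0.1, 0.1]
finger_gap: 0.803
gripper_force: 0.0
rot [ 0.0001 -0.0001 -0.0004] rows>=0.0
dp [-0.0037  0.0023  0.1955] rows>=2.4
t 7.67 [ 0.5968 -0.1666  0.1867] gap 0.799 grip 0.0 F [-0.1  0.7 -0.5]
```

View pics/t1.png

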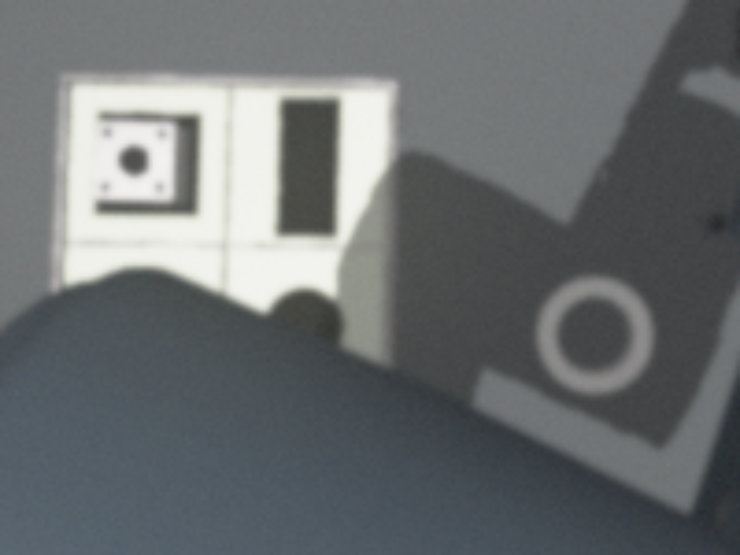

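The block stands flat in the square pocket, its top centred at crop (134,160). I'll check the offset numerically while descending on the bush.

```bash
python3 -c "
from h import *
print(toworld([(130+134.5/3.7-.5,170+160.5/3.7-.5)],.048))"
python3 -m crank '[{"dp":[-0.0037,0.0023,0.04],"delta_rot":[0,0,0],"fingers":0.6},{"dp":[0,0,0.05],"delta_rot":[0,0,0],"fingers":0.6},{"dp":[0,0,0.05],"delta_rot":[0,0,0],"fingers":0.6},{"dp":[0,0,0.035],"delta_rot":[0,0,0],"fingers":0.6},{"dp":[0,0,0.018],"delta_rot":[0,0,0],"fingers":0.6},{"dp":[0,0,0],"delta_rot":[0,0,0],"fingers":0.6},{"dp":[0,0,0],"delta_rot":[0,0,0],"fingers":0.6}]'
python3 go.py .5987 -.1655 .089 88.5
```

```text
[[0.55218722 0.22041201 0.048     ]]
t: 8.25
tcp_pos: [0.5991, -0.1636, 0.0906]
tool_rot: [0.013, 1.0, 0.0, -0.0]
force: [-0.6, -1.0, 0.9]
finger_gap: 0.802
gripper_force: 0.0
rot [ 0.0001 -0.0001  0.0002] rows>=0.0
dp [ 0.0006 -0.0038  0.0033] rows>=0.1
t 8.25 [ 0.5991 -0.1636  0.0906] gap 0.802 grip 0.0 F [-0.6 -1.   0.9]
```

```bash
python3 -m crank '[{"dp":[0,-0.003,0.003],"delta_rot":[0,0,0],"fingers":0.3},{"dp":[0,0,0],"delta_rot":[0,0,0],"fingers":-1},{"dp":[0,0,0],"delta_rot":[0,0,0],"fingers":-1},{"dp":[0,0,0],"delta_rot":[0,0,0],"fingers":-1},{"dp":[0,0,0],"delta_rot":[0,0,0],"fingers":-1},{"dp":[0,0,0],"delta_rot":[0,0,0],"fingers":-1},{"dp":[0,0,0],"delta_rot":[0,0,0],"fingers":-1}]' 40
python3 -m crank '[{"dp":[0,0,-0.04],"delta_rot":[0,0,0],"fingers":-1},{"dp":[0,0,-0.07],"delta_rot":[0,0,0],"fingers":-1},{"dp":[0,0,-0.07],"delta_rot":[0,0,0],"fingers":-1},{"dp":[0,0,0],"delta_rot":[0,0,0],"fingers":-1},{"dp":[0,0,0],"delta_rot":[0,0,0],"fingers":-1}]'
python3 go.py .460 .2225 .18 88.5
```

```text
t: 8.83
tcp_pos: [0.6, -0.1666, 0.0908]
tool_rot: [0.013, 1.0, -0.0, 0.001]
force: [-0.3, 1.0, 6.4]
finger_gap: 0.526
gripper_force: 41.2
t: 9.25
tcp_pos: [0.6002, -0.167, 0.1817]
tool_rot: [0.013, 1.0, -0.001, 0.002]
force: [0.4, -0.0, -1.0]
finger_gap: 0.523
gripper_force: 41.4
rot [-0.0004  0.0008 -0.0001] rows>=0.0
dp [0.3006 0.7714 0.0034] rows>=10.0
t 9.25 [ 0.6002 -0.167   0.1817] gap 0.523 grip 41.4 F [ 0.4 -0.  -1. ]
```

```bash
python3 -m crank '[{"dp":[0.0256,0.0664,0],"delta_rot":[0,0,0],"fingers":-1},{"dp":[0.0275,0.0705,0],"delta_rot":[0,0,0],"fingers":-1},{"dp":[0.0275,0.0705,0],"delta_rot":[0,0,0],"fingers":-1},{"dp":[0.0275,0.0705,0],"delta_rot":[0,0,0],"fingers":-1},{"dp":[0.0275,0.0705,0],"delta_rot":[0,0,0],"fingers":-1},{"dp":[0.0275,0.0705,0],"delta_rot":[0,0,0],"fingers":-1},{"dp":[0.0275,0.0705,0],"delta_rot":[0,0,0],"fingers":-1},{"dp":[0.0275,0.0705,0],"delta_rot":[0,0,0],"fingers":-1},{"dp":[0.0275,0.0705,0],"delta_rot":[0,0,0],"fingers":-1},{"dp":[0.0275,0.0705,0],"delta_rot":[0,0,0],"fingers":-1},{"dp":[0.0275,0.0705,0],"delta_rot":[0,0,0],"fingers":-1},{"dp":[0,0,0],"delta_rot":[0,0,0],"fingers":-1}]'
python3 -m crank '[{"dp":[0,0,0],"delta_rot":[0,0,0],"fingers":-1},{"dp":[0,0,0],"delta_rot":[0,0,0],"fingers":-1}]'
python3 go.py .460 .2225 .0985 88.5
```

```text
t: 10.25
tcp_pos: [0.4546, 0.2279, 0.1777]
tool_rot: [0.01, 1.0, 0.0, -0.003]
force: [0.2, -0.1, -1.7]
finger_gap: 0.529
gripper_force: 41.6
t: 10.42
tcp_pos: [0.4585, 0.223, 0.1782]
tool_rot: [0.013, 1.0, -0.0, -0.001]
force: [-0.6, -0.7, -1.2]
finger_gap: 0.525
gripper_force: 41.5
rot [-0.0001 -0.0003  0.0001] rows>=0.0
dp [-0.0031 -0.001   0.1594] rows>=1.9
t 10.42 [0.4585 0.223  0.1782] gap 0.525 grip 41.5 F [-0.6 -0.7 -1.2]
```

```bash
python3 -m crank '[{"dp":[-0.003,-0.001,0.045],"delta_rot":[0,0,0],"fingers":-1},{"dp":[0,0,0.05],"delta_rot":[0,0,0],"fingers":-1},{"dp":[0,0,0.03],"delta_rot":[0,0,0],"fingers":-1},{"dp":[0,0,0.017],"delta_rot":[0,0,0],"fingers":-1},{"dp":[0,0,0.012],"delta_rot":[0,0,0],"fingers":-1},{"dp":[0,0,0.005],"delta_rot":[0,0,0],"fingers":-1},{"dp":[0,0,0],"delta_rot":[0,0,0],"fingers":-1},{"dp":[0,0,0],"delta_rot":[0,0,0],"fingers":-1}]'
python3 go.py .460 .2225 .0985 88.5
```

```text
t: 11.08
tcp_pos: [0.4611, 0.2224, 0.1002]
tool_rot: [0.014, 1.0, 0.0, 0.001]
force: [0.5, 0.2, -0.7]
finger_gap: 0.527
gripper_force: 41.6
rot [ 0.      0.0002 -0.0002] rows>=0.0
dp [0.0022 0.0001 0.0033] rows>=0.0
t 11.08 [0.4611 0.2224 0.1002] gap 0.527 grip 41.6 F [ 0.5  0.2 -0.7]
```

```bash
python3 -m crank '[{"dp":[0,0,0.003],"delta_rot":[0,0,0],"fingers":-1},{"dp":[0,0,0.001],"delta_rot":[0,0,0],"fingers":-1},{"dp":[0,0,0],"delta_rot":[0,0,0],"fingers":-1}]';python3 -m crank '[{"dp":[0,0,0],"delta_rot":[0,0,0],"fingers":0.1},{"dp":[0,0,0],"delta_rot":[0,0,0],"fingers":0.3},{"dp":[0,0,0],"delta_rot":[0,0,0],"fingers":0.5},{"dp":[0,0,0],"delta_rot":[0,0,0],"fingers":0.5},{"dp":[0,0,-0.04],"delta_rot":[0,0,0],"fingers":0.5},{"dp":[0,0,-0.07],"delta_rot":[0,0,0],"fingers":0.5},{"dp":[0,0,-0.07],"delta_rot":[0,0,0],"fingers":0.5},{"dp":[0,0,-0.02],"delta_rot":[0,0,0],"fingers":0.5},{"dp":[0,0,0],"delta_rot":[0,0,0],"fingers":0.5}]'
python3 go.py .457 -.1856 .2 50
```

```text
t: 11.33
tcp_pos: [0.4612, 0.2228, 0.0988]
tool_rot: [0.013, 1.0, 0.0, 0.001]
force: [0.1, -1.2, 4.2]
finger_gap: 0.526
gripper_force: 42.0
t: 12.08
tcp_pos: [0.4621, 0.2232, 0.2004]
tool_rot: [0.013, 1.0, 0.001, 0.003]
force: [1.6, -0.4, -0.4]
finger_gap: 0.749
gripper_force: 0.0
rot [0.0006 0.0009 0.1069] rows>=5.4
dp [-0.5177 -0.6328  0.0009] rows>=9.9
t 12.08 [0.4621 0.2232 0.2004] gap 0.749 grip 0.0 F [ 1.6 -0.4 -0.4]
```

```bash
python3 -m crank '[{"dp":[0,0,0],"delta_rot":[0,0,0.0178],"fingers":0.4},{"dp":[0,0,0],"delta_rot":[0,0,0.0178],"fingers":0.4},{"dp":[0,0,0],"delta_rot":[0,0,0.0178],"fingers":0.4},{"dp":[0,0,0],"delta_rot":[0,0,0.0178],"fingers":0.4},{"dp":[0,0,0],"delta_rot":[0,0,0.0178],"fingers":0.4},{"dp":[0,0,0],"delta_rot":[0,0,0.0178],"fingers":0.4},{"dp":[-0.047,-0.0575,0],"delta_rot":[0,0,0],"fingers":0.4},{"dp":[-0.047,-0.0575,0],"delta_rot":[0,0,0],"fingers":0.4},{"dp":[-0.047,-0.0575,0],"delta_rot":[0,0,0],"fingers":0.4},{"dp":[-0.047,-0.0575,0],"delta_rot":[0,0,0],"fingers":0.4},{"dp":[-0.047,-0.0575,0],"delta_rot":[0,0,0],"fingers":0.4},{"dp":[-0.047,-0.0575,0],"delta_rot":[0,0,0],"fingers":0.4}]'
python3 -m crank '[{"dp":[-0.047,-0.0575,0],"delta_rot":[0,0,0],"fingers":0.4},{"dp":[-0.047,-0.0575,0],"delta_rot":[0,0,0],"fingers":0.4},{"dp":[-0.047,-0.0575,0],"delta_rot":[0,0,0],"fingers":0.4},{"dp":[-0.047,-0.0575,0],"delta_rot":[0,0,0],"fingers":0.4},{"dp":[-0.047,-0.0575,0],"delta_rot":[0,0,0],"fingers":0.4},{"dp":[0,0,0],"delta_rot":[0,0,0],"fingers":0.4},{"dp":[0,0,0],"delta_rot":[0,0,0],"fingers":0.4},{"dp":[0,0,0],"delta_rot":[0,0,0],"fingers":0.4}]'
python3 go.py .457 -.1856 .087 50
```

```text
t: 13.08
tcp_pos: [0.4566, -0.0015, 0.1961]
tool_rot: [0.342, 0.94, -0.0, -0.002]
force: [0.2, -1.0, 0.2]
finger_gap: 0.699
gripper_force: 0.0
t: 13.75
tcp_pos: [0.4543, -0.185, 0.1963]
tool_rot: [0.342, 0.94, 0.001, -0.002]
force: [-0.2, 0.4, -0.4]
finger_gap: 0.703
gripper_force: 0.0
rot [-0.     -0.0007 -0.0001] rows>=0.0
dp [-0.0049  0.0024  0.2185] rows>=2.6
t 13.75 [ 0.4543 -0.185   0.1963] gap 0.703 grip 0.0 F [-0.2  0.4 -0.4]
```

```bash
python3 -m crank '[{"dp":[-0.004,0.002,0.04],"delta_rot":[0,0,0],"fingers":0.4},{"dp":[0,0,0.06],"delta_rot":[0,0,0],"fingers":0.4},{"dp":[0,0,0.06],"delta_rot":[0,0,0],"fingers":0.4},{"dp":[0,0,0.035],"delta_rot":[0,0,0],"fingers":0.4},{"dp":[0,0,0.02],"delta_rot":[0,0,0],"fingers":0.4},{"dp":[0,0,0],"delta_rot":[0,0,0],"fingers":0.4},{"dp":[0,0,0],"delta_rot":[0,0,0],"fingers":0.4}]'
python3 go.py .457 -.1856 .087 50
```

```text
t: 14.33
tcp_pos: [0.4575, -0.185, 0.0899]
tool_rot: [0.341, 0.94, 0.0, -0.001]
force: [0.9, 0.4, -0.3]
finger_gap: 0.704
gripper_force: 0.0
rot [-0.     -0.0003  0.0004] rows>=0.0
dp [ 0.     -0.0015  0.0059] rows>=0.1
t 14.33 [ 0.4575 -0.185   0.0899] gap 0.704 grip 0.0 F [ 0.9  0.4 -0.3]
```

```bash
python3 -m crank '[{"dp":[0,-0.001,0.005],"delta_rot":[0,0,0],"fingers":0.2},{"dp":[0,0,0],"delta_rot":[0,0,0],"fingers":-0.1},{"dp":[0,0,0],"delta_rot":[0,0,0],"fingers":-1},{"dp":[0,0,0],"delta_rot":[0,0,0],"fingers":-1},{"dp":[0,0,0],"delta_rot":[0,0,0],"fingers":-1},{"dp":[0,0,0],"delta_rot":[0,0,0],"fingers":-1},{"dp":[0,0,0],"delta_rot":[0,0,0],"fingers":-1},{"dp":[0,0,0],"delta_rot":[0,0,0],"fingers":-1}]' 40
python3 -m crank '[{"dp":[0,0,-0.04],"delta_rot":[0,0,0],"fingers":-1},{"dp":[0,0,-0.07],"delta_rot":[0,0,0],"fingers":-1},{"dp":[0,0,-0.08],"delta_rot":[0,0,0],"fingers":-1},{"dp":[0,0,-0.01],"delta_rot":[0,0,0],"fingers":-1},{"dp":[0,0,0],"delta_rot":[0,0,0],"fingers":-1}]'
python3 - <<'E'
from h import *
p,d=manip.snapshot("scene");cv2.imwrite("pics/s3.png",cv2.resize(p[60:280,110:410,::-1],None,fx=2.6,fy=2.6))
E
python3 go.py .458 .130 .188 50
```

```text
t: 15.0
tcp_pos: [0.4578, -0.1868, 0.0888]
tool_rot: [0.342, 0.94, -0.0, 0.001]
force: [0.2, 1.1, 7.1]
finger_gap: 0.334
gripper_force: 39.8
t: 15.42
tcp_pos: [0.4585, -0.1875, 0.1904]
tool_rot: [0.342, 0.94, -0.001, 0.003]
force: [0.5, -0.9, -1.5]
finger_gap: 0.329
gripper_force: 40.1
rot [0.     0.0005 0.0001] rows>=0.0
dp [0.4067 0.486  0.0014] rows>=7.6
t 15.47 [ 0.4576 -0.1869  0.1887] gap 0.332 grip 40.1 F [-0.5 -0.6 -1.6]
```

View pics/s3.png

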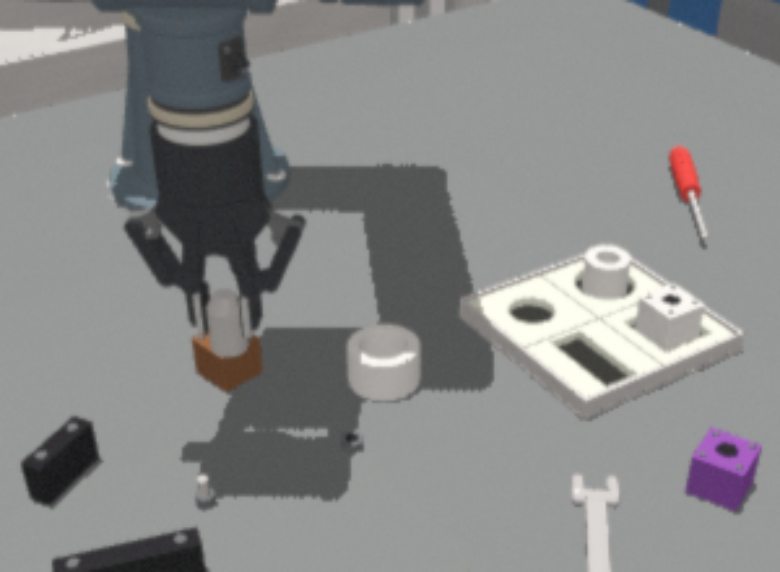

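The nozzle hangs upright in the fingers at (225,320). The block at (670,320) and bush at (607,270) stand well in their pockets. Carry the nozzle to the small round pocket.

```bash
python3 -m crank '[{"dp":[0.03,0.036,0],"delta_rot":[0,0,0],"fingers":-1},{"dp":[0.047,0.0563,0],"delta_rot":[0,0,0],"fingers":-1},{"dp":[0.047,0.0563,0],"delta_rot":[0,0,0],"fingers":-1},{"dp":[0.047,0.0563,0],"delta_rot":[0,0,0],"fingers":-1},{"dp":[0.047,0.0563,0],"delta_rot":[0,0,0],"fingers":-1},{"dp":[0.047,0.0563,0],"delta_rot":[0,0,0],"fingers":-1},{"dp":[0.047,0.0563,0],"delta_rot":[0,0,0],"fingers":-1},{"dp":[0.047,0.0563,0],"delta_rot":[0,0,0],"fingers":-1},{"dp":[0.047,0.0563,0],"delta_rot":[0,0,0],"fingers":-1},{"dp":[0,0,0],"delta_rot":[0,0,0],"fingers":-1},{"dp":[0,0,0],"delta_rot":[0,0,0],"fingers":-1},{"dp":[0,0,0],"delta_rot":[0,0,0],"fingers":-1}]'
python3 go.py .458 .130 .0965 50
```

```text
t: 16.47
tcp_pos: [0.457, 0.13, 0.1863]
tool_rot: [0.341, 0.94, -0.001, -0.001]
force: [-0.3, -0.1, -1.8]
finger_gap: 0.331
gripper_force: 40.2
rot [-0.0004 -0.0004  0.0003] rows>=0.0
dp [-0.0015  0.0012  0.1796] rows>=2.2
t 16.47 [0.457  0.13   0.1863] gap 0.331 grip 40.2 F [-0.3 -0.1 -1.8]
```

```bash
python3 -m crank '[{"dp":[-0.001,0.001,0.045],"delta_rot":[0,0,0],"fingers":-1},{"dp":[0,0,0.055],"delta_rot":[0,0,0],"fingers":-1},{"dp":[0,0,0.04],"delta_rot":[0,0,0],"fingers":-1},{"dp":[0,0,0.02],"delta_rot":[0,0,0],"fingers":-1},{"dp":[0,0,0.012],"delta_rot":[0,0,0],"fingers":-1},{"dp":[0,0,0.004],"delta_rot":[0,0,0],"fingers":-1},{"dp":[0,0,0.002],"delta_rot":[0,0,0],"fingers":-1},{"dp":[0,0,0],"delta_rot":[0,0,0],"fingers":-1},{"dp":[0,0,0],"delta_rot":[0,0,0],"fingers":-1}]'
python3 go.py .458 .130 .0965 50
```

```text
t: 17.22
tcp_pos: [0.4592, 0.1301, 0.0995]
tool_rot: [0.342, 0.94, 0.0, 0.001]
force: [-0.5, 0.3, -1.6]
finger_gap: 0.33
gripper_force: 40.2
rot [0.0002 0.0002 0.0001] rows>=0.0
dp [ 0.0017 -0.0018  0.0059] rows>=0.1
t 17.22 [0.4592 0.1301 0.0995] gap 0.330 grip 40.2 F [-0.5  0.3 -1.6]
```

```bash
python3 -m crank '[{"dp":[0,0,0.004],"delta_rot":[0,0,0],"fingers":-1},{"dp":[0,0,0.002],"delta_rot":[0,0,0],"fingers":-1},{"dp":[0,0,0],"delta_rot":[0,0,0],"fingers":-1}]';python3 -m crank '[{"dp":[0,0,0],"delta_rot":[0,0,0],"fingers":-0.2},{"dp":[0,0,0],"delta_rot":[0,0,0],"fingers":0},{"dp":[0,0,0],"delta_rot":[0,0,0],"fingers":0.2},{"dp":[0,0,0],"delta_rot":[0,0,0],"fingers":0.2},{"dp":[0,0,-0.04],"delta_rot":[0,0,0],"fingers":0.2},{"dp":[0,0,-0.07],"delta_rot":[0,0,0],"fingers":0.2},{"dp":[0,0,-0.08],"delta_rot":[0,0,0],"fingers":0.2},{"dp":[0,0,-0.02],"delta_rot":[0,0,0],"fingers":0.2},{"dp":[0,0,0],"delta_rot":[0,0,0],"fingers":0.2}]'
python3 go.py .4168 -.3264 .2 30
```

```text
t: 17.47
tcp_pos: [0.4592, 0.1303, 0.0968]
tool_rot: [0.342, 0.94, 0.0, 0.001]
force: [-0.3, -0.4, 5.3]
finger_gap: 0.333
gripper_force: 41.0
t: 18.22
tcp_pos: [0.4604, 0.1304, 0.2036]
tool_rot: [0.342, 0.94, 0.001, 0.003]
force: [-0.1, -0.2, -1.2]
finger_gap: 0.598
gripper_force: 0.0
rot [0.0009 0.0007 0.0557] rows>=2.8
dp [-0.7477 -0.5323  0.0072] rows>=11.1
t 18.22 [0.4604 0.1304 0.2036] gap 0.598 grip 0.0 F [-0.1 -0.2 -1.2]
```

```bash
python3 -m crank '[{"dp":[0,0,0],"delta_rot":[0,0,0.0186],"fingers":0.2},{"dp":[0,0,0],"delta_rot":[0,0,0.0186],"fingers":0.2},{"dp":[0,0,0],"delta_rot":[0,0,0.0186],"fingers":0.2},{"dp":[-0.0623,-0.0444,0],"delta_rot":[0,0,0],"fingers":0.2},{"dp":[-0.0623,-0.0444,0],"delta_rot":[0,0,0],"fingers":0.2},{"dp":[-0.0623,-0.0444,0],"delta_rot":[0,0,0],"fingers":0.2},{"dp":[-0.0623,-0.0444,0],"delta_rot":[0,0,0],"fingers":0.2},{"dp":[-0.0623,-0.0444,0],"delta_rot":[0,0,0],"fingers":0.2},{"dp":[-0.0623,-0.0444,0],"delta_rot":[0,0,0],"fingers":0.2},{"dp":[-0.0623,-0.0444,0],"delta_rot":[0,0,0],"fingers":0.2},{"dp":[-0.0623,-0.0444,0],"delta_rot":[0,0,0],"fingers":0.2},{"dp":[-0.0623,-0.0444,0],"delta_rot":[0,0,0],"fingers":0.2}]'
python3 -m crank '[{"dp":[-0.0623,-0.0444,0],"delta_rot":[0,0,0],"fingers":0.2},{"dp":[-0.0623,-0.0444,0],"delta_rot":[0,0,0],"fingers":0.2},{"dp":[-0.0623,-0.0444,0],"delta_rot":[0,0,0],"fingers":0.2},{"dp":[0,0,0],"delta_rot":[0,0,0],"fingers":0.2},{"dp":[0,0,0],"delta_rot":[0,0,0],"fingers":0.2},{"dp":[0,0,0],"delta_rot":[0,0,0],"fingers":0.2}]'
python3 go.py .4168 -.3264 .086 30
```

```text
t: 19.22
tcp_pos: [0.4242, -0.2138, 0.1991]
tool_rot: [0.501, 0.866, 0.0, -0.002]
force: [0.1, 0.4, -0.6]
finger_gap: 0.598
gripper_force: 0.0
t: 19.72
tcp_pos: [0.4135, -0.3257, 0.1991]
tool_rot: [0.501, 0.866, 0.001, -0.002]
force: [-0.4, 0.1, -0.5]
finger_gap: 0.602
gripper_force: 0.0
rot [-0.0001 -0.0007 -0.0003] rows>=0.0
dp [-0.0046  0.005   0.2262] rows>=2.7
t 19.72 [ 0.4135 -0.3257  0.1991] gap 0.602 grip 0.0 F [-0.4  0.1 -0.5]
```

```bash
python3 -m crank '[{"dp":[-0.003,0.004,0.04],"delta_rot":[0,0,0],"fingers":0.2},{"dp":[0,0,0.06],"delta_rot":[0,0,0],"fingers":0.2},{"dp":[0,0,0.06],"delta_rot":[0,0,0],"fingers":0.2},{"dp":[0,0,0.04],"delta_rot":[0,0,0],"fingers":0.2},{"dp":[0,0,0.02],"delta_rot":[0,0,0],"fingers":0.2},{"dp":[0,0,0.003],"delta_rot":[0,0,0],"fingers":0.2},{"dp":[0,0,0],"delta_rot":[0,0,0],"fingers":0.2},{"dp":[0,0,0],"delta_rot":[0,0,0],"fingers":0.2}]'
python3 go.py .4168 -.3264 .086 30
```

```text
t: 20.38
tcp_pos: [0.4174, -0.3267, 0.09]
tool_rot: [0.5, 0.866, -0.0, 0.001]
force: [0.1, -0.4, -0.0]
finger_gap: 0.6
gripper_force: 0.0
rot [ 0.      0.0002 -0.    ] rows>=0.0
dp [ 0.0012 -0.0007  0.008 ] rows>=0.1
t 20.38 [ 0.4174 -0.3267  0.09  ] gap 0.600 grip 0.0 F [ 0.1 -0.4 -0. ]
```

```bash
python3 -m crank '[{"dp":[0,0,0.002],"delta_rot":[0,0,0],"fingers":0},{"dp":[0,0,0],"delta_rot":[0,0,0],"fingers":-0.3},{"dp":[0,0,0],"delta_rot":[0,0,0],"fingers":-1},{"dp":[0,0,0],"delta_rot":[0,0,0],"fingers":-1},{"dp":[0,0,0],"delta_rot":[0,0,0],"fingers":-1},{"dp":[0,0,0],"delta_rot":[0,0,0],"fingers":-1},{"dp":[0,0,0],"delta_rot":[0,0,0],"fingers":-1},{"dp":[0,0,0],"delta_rot":[0,0,0],"fingers":-1}]' 40
python3 -m crank '[{"dp":[0,0,-0.04],"delta_rot":[0,0,0],"fingers":-1},{"dp":[0,0,-0.07],"delta_rot":[0,0,0],"fingers":-1},{"dp":[0,0,-0.08],"delta_rot":[0,0,0],"fingers":-1},{"dp":[0,0,-0.02],"delta_rot":[0,0,0],"fingers":-1},{"dp":[0,0,0],"delta_rot":[0,0,0],"fingers":-1}]'
python3 - <<'E'
from h import *
p,d=manip.snapshot("scene");cv2.imwrite("pics/s4.png",cv2.resize(p[60:300,60:380,::-1],None,fx=2.4,fy=2.4))
E
python3 go.py .5495 .1275 .2 88.5
```

```text
t: 21.05
tcp_pos: [0.4173, -0.3275, 0.0893]
tool_rot: [0.5, 0.866, -0.0, 0.001]
force: [0.6, 0.5, 6.1]
finger_gap: 0.222
gripper_force: 40.7
t: 21.47
tcp_pos: [0.4181, -0.3284, 0.1964]
tool_rot: [0.5, 0.866, -0.001, 0.004]
force: [0.4, -0.6, -0.3]
finger_gap: 0.22
gripper_force: 39.9
rot [-0.0002  0.0005 -0.1627] rows>=8.2
dp [-0.2406  0.9165 -0.0112] rows>=11.4
t 21.52 [ 0.4172 -0.3274  0.1944] gap 0.226 grip 39.9 F [-0.7 -0.9 -1. ]
```

View pics/s4.png

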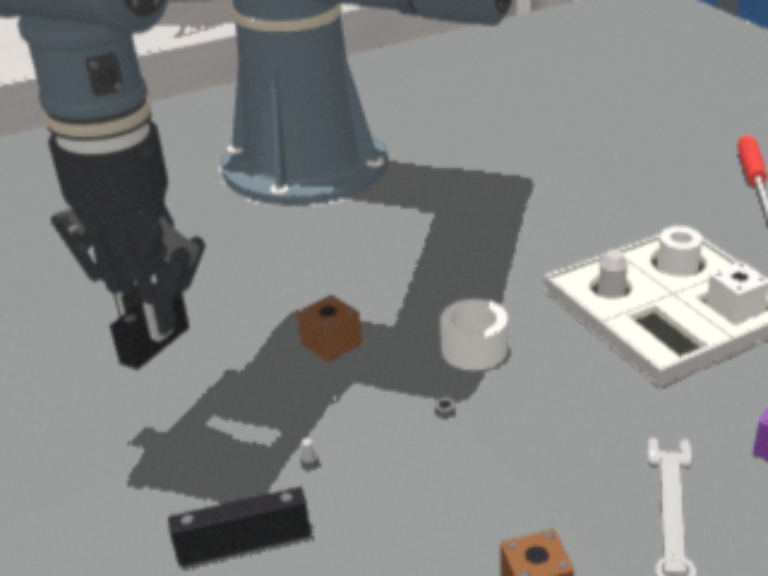

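The short rail is held level at (150,325), the nozzle stands in its pocket at (612,275), and the long rail and wide bush are untouched. Turn, then carry the rail to the slot.

```bash
python3 -m crank '[{"dp":[0,0,0],"delta_rot":[0,0,-0.0181],"fingers":-1},{"dp":[0,0,0],"delta_rot":[0,0,-0.0181],"fingers":-1},{"dp":[0,0,0],"delta_rot":[0,0,-0.0181],"fingers":-1},{"dp":[0,0,0],"delta_rot":[0,0,-0.0181],"fingers":-1},{"dp":[0,0,0],"delta_rot":[0,0,-0.0181],"fingers":-1},{"dp":[0,0,0],"delta_rot":[0,0,-0.0181],"fingers":-1},{"dp":[0,0,0],"delta_rot":[0,0,-0.0181],"fingers":-1},{"dp":[0,0,0],"delta_rot":[0,0,-0.0181],"fingers":-1},{"dp":[0,0,0],"delta_rot":[0,0,-0.0181],"fingers":-1},{"dp":[0,0,0],"delta_rot":[0,0,0],"fingers":-1}]'
python3 -m crank '[{"dp":[-0.0185,0.0705,0],"delta_rot":[0,0,0],"fingers":-1},{"dp":[-0.0185,0.0705,0],"delta_rot":[0,0,0],"fingers":-1},{"dp":[-0.0185,0.0705,0],"delta_rot":[0,0,0],"fingers":-1},{"dp":[-0.0185,0.0705,0],"delta_rot":[0,0,0],"fingers":-1},{"dp":[-0.0185,0.0705,0],"delta_rot":[0,0,0],"fingers":-1},{"dp":[-0.0185,0.0705,0],"delta_rot":[0,0,0],"fingers":-1},{"dp":[-0.0185,0.0705,0],"delta_rot":[0,0,0],"fingers":-1},{"dp":[-0.0185,0.0705,0],"delta_rot":[0,0,0],"fingers":-1},{"dp":[-0.0185,0.0705,0],"delta_rot":[0,0,0],"fingers":-1},{"dp":[-0.0185,0.0705,0],"delta_rot":[0,0,0],"fingers":-1},{"dp":[-0.0185,0.0705,0],"delta_rot":[0,0,0],"fingers":-1},{"dp":[-0.0185,0.0705,0],"delta_rot":[0,0,0],"fingers":-1}]'
python3 -m crank '[{"dp":[-0.0185,0.0705,0],"delta_rot":[0,0,0],"fingers":-1},{"dp":[0,0,0],"delta_rot":[0,0,0],"fingers":-1},{"dp":[0,0,0],"delta_rot":[0,0,0],"fingers":-1},{"dp":[0,0,0],"delta_rot":[0,0,0],"fingers":-1}]'
python3 go.py .5495 .1275 .0965 88.5
```

```text
t: 22.35
tcp_pos: [0.416, -0.326, 0.1908]
tool_rot: [0.011, 1.0, 0.002, -0.002]
force: [0.0, 0.1, -0.5]
finger_gap: 0.227
gripper_force: 39.8
t: 23.35
tcp_pos: [0.5376, 0.095, 0.1915]
tool_rot: [0.014, 1.0, -0.0, -0.002]
force: [0.7, 0.0, -1.2]
finger_gap: 0.227
gripper_force: 39.8
t: 23.68
tcp_pos: [0.5473, 0.1281, 0.1917]
tool_rot: [0.013, 1.0, -0.0, -0.002]
force: [-0.1, -0.3, -0.8]
finger_gap: 0.225
gripper_force: 39.9
rot [-0.0001 -0.0005  0.0001] rows>=0.0
dp [-0.0044 -0.001   0.1904] rows>=2.3
t 23.68 [0.5473 0.1281 0.1917] gap 0.225 grip 39.9 F [-0.1 -0.3 -0.8]
```

```bash
python3 -m crank '[{"dp":[-0.003,-0.001,0.045],"delta_rot":[0,0,0],"fingers":-1},{"dp":[0,0,0.055],"delta_rot":[0,0,0],"fingers":-1},{"dp":[0,0,0.045],"delta_rot":[0,0,0],"fingers":-1},{"dp":[0,0,0.02],"delta_rot":[0,0,0],"fingers":-1},{"dp":[0,0,0.012],"delta_rot":[0,0,0],"fingers":-1},{"dp":[0,0,0.004],"delta_rot":[0,0,0],"fingers":-1},{"dp":[0,0,0.002],"delta_rot":[0,0,0],"fingers":-1},{"dp":[0,0,0],"delta_rot":[0,0,0],"fingers":-1},{"dp":[0,0,0],"delta_rot":[0,0,0],"fingers":-1}]'
python3 go.py .5495 .1275 .0965 88.5
```

```text
t: 24.43
tcp_pos: [0.5506, 0.1276, 0.1027]
tool_rot: [0.012, 1.0, 0.0, 0.001]
force: [0.8, -0.3, -0.4]
finger_gap: 0.222
gripper_force: 39.9
rot [0.     0.0003 0.0002] rows>=0.0
dp [ 0.0021 -0.0002  0.0125] rows>=0.2
t 24.43 [0.5506 0.1276 0.1027] gap 0.222 grip 39.9 F [ 0.8 -0.3 -0.4]
```

```bash
python3 -m crank '[{"dp":[0,0,0.006],"delta_rot":[0,0,0],"fingers":-1},{"dp":[0,0,0.004],"delta_rot":[0,0,0],"fingers":-1},{"dp":[0,0,0.002],"delta_rot":[0,0,0],"fingers":-1},{"dp":[0,0,0],"delta_rot":[0,0,0],"fingers":-1}]';python3 -m crank '[{"dp":[0,0,0],"delta_rot":[0,0,0],"fingers":-0.4},{"dp":[0,0,0],"delta_rot":[0,0,0],"fingers":-0.2},{"dp":[0,0,0],"delta_rot":[0,0,0],"fingers":0},{"dp":[0,0,0],"delta_rot":[0,0,0],"fingers":0},{"dp":[0,0,-0.04],"delta_rot":[0,0,0],"fingers":0},{"dp":[0,0,-0.07],"delta_rot":[0,0,0],"fingers":0},{"dp":[0,0,-0.08],"delta_rot":[0,0,0],"fingers":0},{"dp":[0,0,-0.06],"delta_rot":[0,0,0],"fingers":0},{"dp":[0,0,0],"delta_rot":[0,0,0],"fingers":0}]'
python3 -m crank '[{"dp":[0,-0.075,0],"delta_rot":[0,0,0],"fingers":0},{"dp":[0,-0.075,0],"delta_rot":[0,0,0],"fingers":0},{"dp":[0,-0.075,0],"delta_rot":[0,0,0],"fingers":0},{"dp":[0,-0.075,0],"delta_rot":[0,0,0],"fingers":0},{"dp":[0,-0.075,0],"delta_rot":[0,0,0],"fingers":0},{"dp":[0,-0.075,0],"delta_rot":[0,0,0],"fingers":0},{"dp":[0,-0.075,0],"delta_rot":[0,0,0],"fingers":0},{"dp":[0,-0.075,0],"delta_rot":[0,0,0],"fingers":0},{"dp":[0,-0.075,0],"delta_rot":[0,0,0],"fingers":0},{"dp":[0,0,0],"delta_rot":[0,0,0],"fingers":0},{"dp":[0,0,0],"delta_rot":[0,0,0],"fingers":0}]'
python3 - <<'E'
from h import *
p,d=manip.snapshot("top");a=cv2.resize(p[180:295,130:250,::-1],None,fx=5,fy=5,interpolation=cv2.INTER_CUBIC)
cv2.imwrite("pics/t2.png",a)
p,d=manip.snapshot("scene");cv2.imwrite("pics/s5.png",p[:,:,::-1])
E
```

```text
t: 24.77
tcp_pos: [0.5503, 0.1278, 0.0973]
tool_rot: [0.012, 1.0, -0.0, 0.001]
force: [-1.2, -0.6, 8.5]
finger_gap: 0.224
gripper_force: 41.1
t: 25.52
tcp_pos: [0.5532, 0.1279, 0.2267]
tool_rot: [0.012, 1.0, 0.0, 0.006]
force: [0.5, 0.1, 0.3]
finger_gap: 0.503
gripper_force: 0.0
t: 26.43
tcp_pos: [0.5411, -0.2119, 0.2197]
tool_rot: [0.014, 1.0, 0.0, -0.0]
force: [-0.8, 0.2, 0.3]
finger_gap: 0.497
gripper_force: 0.0
```

View pics/t2.png

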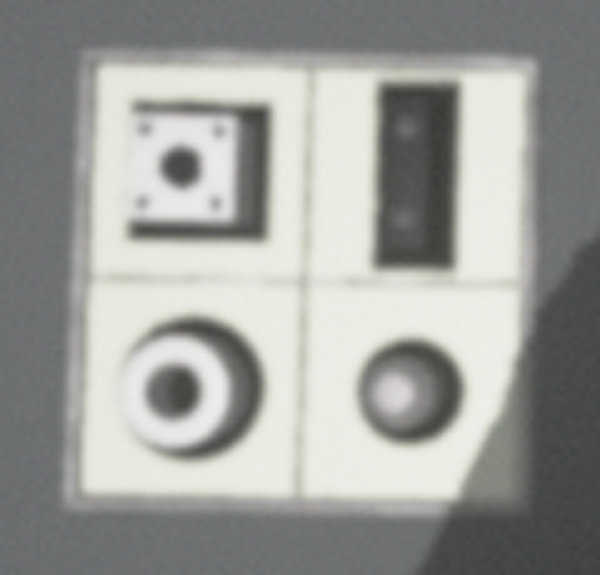

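View pics/s5.png

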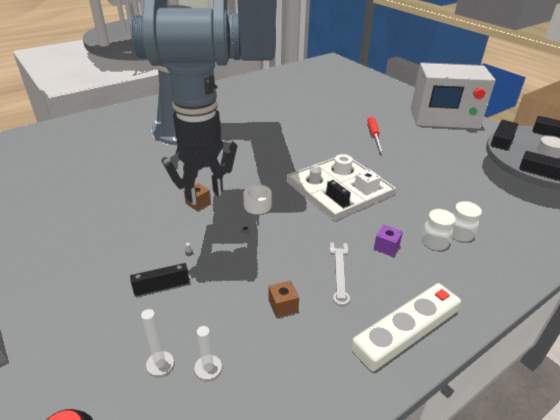

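All four parts stand in their pockets. Tops in the crop: block (181,166), bush (174,390), nozzle tip (394,393), rail screws (406,128) and (404,219). The arm is clear, and the wide bush and long rail haven't moved. One numeric check, then I hand it in.

```bash
python3 - <<'E'
from h import *
C=lambda p,z:toworld((np.array(p)+.5)/5-.5+[130,180],z).mean(0)
ok=True
for n,p,z,t in [("block",[(181,166)],.048,(.552,.220)),("bush",[(174,390)],.048,(.460,.2226)),("nozzle",[(394,393)],.058,(.458,.130)),("rail",[(406,128),(404,219)],.048,(.5495,.1272))]:
    e=1e3*np.hypot(*(C(p,z)[:2]-t)); ok&=e<8; print(n,"%.1f mm"%e)
if ok: print(manip.sign_off())
E
```

```text
block 0.6 mm
bush 0.2 mm
nozzle 1.4 mm
rail 1.7 mm
the job is handed in; nothing more can be done
None
```

I packed the block, narrow bush, nozzle and short rail upright in their own pockets, each within 2 mm of centre by camera; in the final picture the wide bush and long rail had not visibly moved, and the job was handed in at about 26.5 s of the 93 s (no verdict was returned).

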